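Set out the staining station beside the microscope

ROBOT

A 6-joint arm with a two-finger parallel gripper is mounted at the origin on the work surface. World frame = base frame: x ahead of the robot, y to its left, z up, the work surface at z = 0. Lengths are in m, angles in rad, forces in N, time in s.
With the tool pointing down it reaches from about 0.3 to 0.775 m from the base axis. Payload 14.6 kg.
Tool frame: the origin (TCP) lies midway between the tips of the shut fingers; the grasp point (between the pads) lies 19 mm behind it (ctrl.grip_depth is the z of the grasp point in the tool frame, in m); z points along the fingers, y is the line along which they close (so a half turn about z gives the same grasp; the last joint's range is limited). The gripper opens to 94 mm and grips with 3 to 60 N. Pads are 16 mm wide; open, the fingers measure 119 mm over their backs; the gripper's body (75 mm by 177 mm) begins 78 mm behind the grasp point.
Start: joints at [1.157, 0.3, 1.521, -0, 1.321, -0.067], TCP at [0.187, 0.517, 0.205] pointing down, gripper open.
Joint ranges: [-3.03, 3.03], [-0.79, 2.21], [0.23, 2.52], [-1.04, 4.18], [0, 3.07], [-2.55, 2.55]. Speed limits (rad/s): [2.22, 2.22, 2.57, 3.14, 3.14, 3.14].

INTERFACE

Orientations are given as [roll, pitch, yaw] about the fixed x, y, z axes, in that order (R = Rz(yaw) Ry(pitch) Rx(roll)).
In Python, from station import ctrl gives the robot as it stands. The module is installed in compiled form; this text tells all that it offers.
- The arm moves only by the tool carry_out, never from a script. Its argument "commands" is a list of rows, each a list of 3 entries, a list of its own where there are three numbers: the closure, from 0 (fully open) to 1 (shut), then the shift along the tool's x, y, z in mm, then the turn, a rotation vector about the tool's x, y, z in rad. In form: [[gripper, [tx, ty, tz], [wx, wy, wz]], ...]. A call has 1 to 10 rows; each row shifts and turns the commanded pose from where the row before left it, along the tool's axes as they then stand; what a row does not reach is not made up. A row lasts 1/8 s, in which the tool goes at most 62.5 mm and 10.7 degrees, less where a joint would pass 70% of its speed; a pose out of reach is approached as far as the arm can. A call with a gripper value outside its range is refused whole. The fingers move at their own pace and stop on an object; "squeeze" is the grip in N (left out, the last holds). Time passes only in rows, so rows that do not move let the fingers close. It gives the time, the measured TCP pose, the force, the opening and the grip force at its end, in the units of the state.
- ctrl.get_obs(): the state, without advancing time (a new reading comes with each control period).
- ctrl.camera(name): name is "scene" or "top" or "wrist"; returns a dict with "img" (384x512x3 uint8, blue, green, red), "camera_matrix" (3x3 intrinsics, pixels), "rvec" (rotation vector, rad) and "tvec" (3), from world to camera coordinates, as OpenCV has them. Camera axes: x right, y down, z forward; pixel columns grow to the right and rows downward; lengths in m; the calibration is good to about 2 mm. A picture is of the moment at which its call begins. There is no depth.
- ctrl.hand_in(): hands the job in; it is judged then, once.
Trained networks look in the newest picture that a camera, given by its name, has taken for a name from the list of things; names that differ only in an ending like _2 or _b are one class to them, and where a whole thing is asked for, a point or a joint stands for the part that bears it (a point fixed in the world has none). Each returns a list of dicts, best first, with "score" (0 to 1); they miss things now and then, are a little off and sometimes report something else, mostly with a low value. They report only what shows in the picture. A call takes as long as a camera call. They do not tell look-alikes from the thing itself.
- ctrl.outline_of(thing, camera): "region" (384x512 bool, what is visible of it).
- ctrl.place_of(thing, camera): "at" ([x, y, z] in m, in world coordinates, good to about 4 mm: a listed point, or the origin of a listed thing).
The state is a dict: "time_s": time; "qpos": joint angles; "joint_vel": joint speeds; "tau": joint torques, N m; "ee_pos": TCP position; "eef_rot": TCP orientation; "force": force on the tool from outside, world axes, zero at the start; "moment": the same for the moment, N m; "grip_width": finger opening in m; "grip_force": force on a finger pad.
Only numpy, scipy, OpenCV 4.12 (cv2) and the standard library are available. Lean on these libraries where they do the work, as an engineer would, in place of code of your own. Each camera call takes 0.05 s, during which the arm holds its last target. There are 200 camera calls.

TASK

Set up the staining station for the next batch of slides: stand each stain bottle upright in the dish of its own colour, set down without dropping or tipping it, and put the green carton of cover glasses lengthwise, right way up, into the sloped lane so that it rests at the bottom against the stop. Leave the glass beaker and the steel hand counter where they are.

Things in the scene. Friction and masses are not known exactly. Their poses are not given: they have to be found in the camera images.
- bottle_red: Stain bottle with red screw cap: closed round white plastic bottle, 44 mm diameter, 85 mm high, with a red label band; the cap is 42 mm across and takes the top 26 mm. Stands loose; about 0.12 kg. Origin: centre of its underside; z up along the bottle.
- bottle_blue: Stain bottle with blue screw cap: closed round white plastic bottle, 44 mm diameter, 85 mm high, with a blue label band; the cap is 42 mm across and takes the top 26 mm. Stands loose; about 0.12 kg. Origin: centre of its underside; z up along the bottle.
- bottle_yellow: Stain bottle with yellow screw cap: closed round white plastic bottle, 44 mm diameter, 85 mm high, with a yellow label band; the cap is 42 mm across and takes the top 26 mm. Stands loose; about 0.12 kg. Origin: centre of its underside; z up along the bottle.
- dish_red: The red bottle dish: a fixed round red plastic coaster with a rim, 72 mm outside and 62 mm inside diameter, inner floor 4 mm and rim top 12 mm above the table. Its place varies. Origin: centre of its underside; z up.
- dish_blue: The blue bottle dish: a fixed round blue plastic coaster with a rim, 72 mm outside and 62 mm inside diameter, inner floor 4 mm and rim top 12 mm above the table. Its place varies. Origin: centre of its underside; z up.
- dish_yellow: The yellow bottle dish: a fixed round yellow plastic coaster with a rim, 72 mm outside and 62 mm inside diameter, inner floor 4 mm and rim top 12 mm above the table. Its place varies. Origin: centre of its underside; z up.
- carton: Green carton of cover glasses with white labels, 64 (x) by 44 (y) by 40 (z) mm, loose on the table, about 0.09 kg, the same either way round. Origin: centre of its underside; x along its length, z up.
- lane: Fixed sloped lane, aluminium floor, green sides. Origin: underside centre; x up the slope, yaw within 0.2. Floor top z = 0.057+0.404x (22 degrees, slippery: cartons slide down), x -0.107 to 0.107. Inside 56 mm wide; sides 4 thick, 12 above floor: carton fits lengthwise. Stop plate 21 high at the low end, nearest the robot. Carton at the stop: origin x -0.077, z 0.026.
- beaker: Empty clear glass beaker, about 62 mm across the rim and 62 mm high, loose, standing among the dishes; to be left where it is. Origin: centre of its underside.
- counter: Small round steel hand counter, 42 mm diameter, 24 mm high plus a 10 mm push knob, loose, among the bottles; to be left where it is. Origin: centre of its underside.
Mind the look-alikes: they are no part of the job. There is more than one size of the bottle_blue; the job needs the largest.

How it is judged:
By the outcome, as a careful person would: the job done as asked, in the order asked, and still so for the second after the job is handed in, with the robot touching nothing.
It also fails if it takes over 99 s, if anything falls off the work surface, if the arm or the gripper's body presses on something with over 40 N, if the wrist force passes 120 N, or if a joint passes its speed limit or range.

## Working session

There is one attempt and no reset: what is moved stays moved. The work goes in short steps, Python scripts to look and compute and a tool call to move; the robot and the scene stay as the last step left them, time stands still between calls to the robot, and variables do not carry over. Pictures are saved under pics/ and viewed, at most 14 in all, crops included, and the job is handed in when it is done.

Besides the shell and the picture viewer there is one more tool, called after "Call:" as a command line: name --argument value ..., lists and objects as JSON in quotes. carry_out: Moves the arm, as the interface text tells. Its arguments: {"type":"object","properties":{"commands":{"type":"array","items":{"type":"array"}},"squeeze":{"type":"number"}},"required":["commands"]}

```bash
mkdir -p pics
cat > h.py <<'E'
import numpy as np,cv2
from station import ctrl
def P(c): 
    R=cv2.Rodrigues(np.array(c["rvec"],float))[0]; return np.array(c["camera_matrix"]),R,np.array(c["tvec"],float).ravel()
def ray(c,u,v,z):
    K,R,t=P(c); d=R.T@np.linalg.inv(K)@[u,v,1]; o=-R.T@t; return o+d*(z-o[2])/d[2]
def proj(c,p):
    K,R,t=P(c); q=K@(R@np.array(p,float)+t); return q[:2]/q[2]
E
python3 - <<'E'
from h import *
names="bottle_red bottle_blue bottle_yellow dish_red dish_blue dish_yellow carton lane beaker counter".split()
for cam in("top","scene"):
    c=ctrl.camera(cam); cv2.imwrite(f"pics/{cam}0.png",c["img"])
    for n in names:
        print(cam,n,[(round(d["score"],2),np.round(d["at"],3).tolist(),proj(c,d["at"]).astype(int).tolist()) for d in ctrl.place_of(n,cam)][:4])
o=ctrl.get_obs();print(o["time_s"],o["ee_pos"],o["eef_rot"],ctrl.grip_depth,o["grip_width"])
E
```

```text
top bottle_red [(0.88, [0.448, 0.0, 0.002], [251, 221])]
top bottle_blue [(0.85, [0.449, 0.129, 0.001], [197, 219]), (0.68, [0.383, 0.071, 0.004], [220, 248]), (0.56, [0.376, 0.163, 0.001], [181, 250])]
top bottle_yellow [(0.71, [0.461, -0.119, -0.0], [301, 216])]
top dish_red [(0.78, [0.61, -0.02, 0.004], [261, 154])]
top dish_blue [(0.85, [0.611, 0.117, -0.0], [205, 153])]
top dish_yellow [(0.76, [0.626, -0.162, 0.002], [320, 149])]
top carton [(0.78, [0.448, -0.365, -0.001], [406, 224]), (0.56, [0.608, 0.117, 0.001], [205, 154])]
top lane [(0.73, [0.504, 0.297, -0.001], [129, 195]), (0.28, [0.461, -0.118, -0.0], [301, 216])]
top beaker [(0.72, [0.604, -0.291, 0.0], [373, 159]), (0.31, [0.606, 0.111, 0.001], [207, 155])]
top counter [(0.78, [0.447, -0.241, 0.004], [354, 223]), (0.69, [0.611, -0.021, 0.006], [262, 153])]
scene bottle_red [(0.78, [0.451, 0.005, 0.002], [262, 193]), (0.16, [0.61, -0.294, -0.002], [170, 260])]
scene bottle_blue [(0.76, [0.45, 0.127, 0.001], [301, 184]), (0.58, [0.384, 0.067, 0.001], [274, 175]), (0.54, [0.373, 0.159, 0.001], [301, 166])]
scene bottle_yellow [(0.85, [0.462, -0.118, -0.002], [221, 206])]
scene dish_red [(0.73, [0.612, -0.026, -0.003], [273, 235]), (0.16, [0.611, -0.292, -0.003], [170, 260])]
scene dish_blue [(0.62, [0.611, 0.114, 0.002], [322, 221])]
scene dish_yellow [(0.97, [0.627, -0.158, -0.0], [225, 251])]
scene carton [(0.92, [0.45, -0.365, -0.0], [130, 222]), (0.52, [0.626, -0.158, -0.003], [225, 251])]
scene lane [(0.97, [0.502, 0.293, 0.004], [361, 182]), (0.65, [0.627, -0.156, -0.0], [226, 251])]
scene beaker [(0.77, [0.609, -0.289, 0.002], [171, 258])]
scene counter [(0.53, [0.449, -0.238, -0.001], [177, 212])]
1.1 [0.18696476 0.51725377 0.20545583] [3.14155169e+00 2.21486732e-05 2.79476943e+00] -0.0188 0.09401902966696578
```

View pics/top0.png

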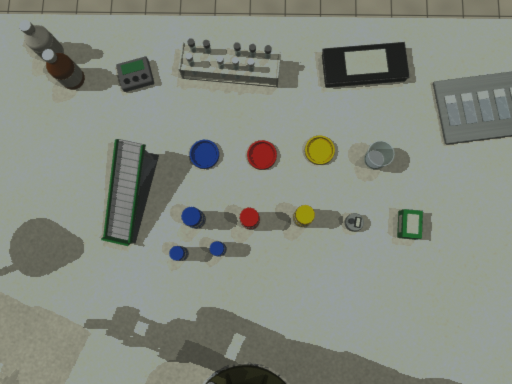

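View pics/scene0.png

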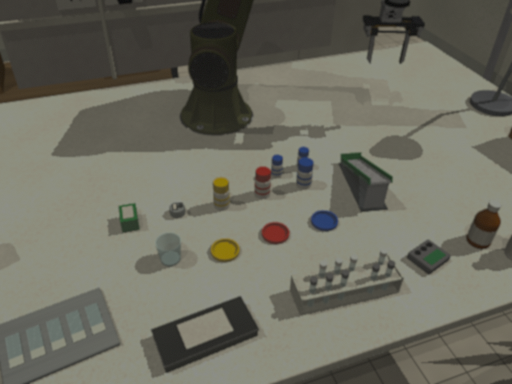

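The top picture has three blue-capped bottles, at pixels (193,217), (178,253) and (218,249). The one at (193,217) has the widest cap and looks tallest in the scene view (305,172), so it fits "largest". I'll check that in a crop and refine positions and yaws from colour.

Run:
```python
from h import *
c=ctrl.camera("top"); im=c["img"]; s=ctrl.camera("scene")["img"]
cv2.imwrite("pics/crop1.png",np.hstack([cv2.resize(im[180:300,90:260],(510,360),interpolation=2),cv2.resize(s[140:215,235:295+25],(284,360)[:2],interpolation=2)]))
h,S,V=[x.astype(int) for x in cv2.split(cv2.cvtColor(im,cv2.COLOR_BGR2HSV))]
m={'red':((h<8)|(h>172)),'blue':(h>105)&(h<128),'yellow':(h>20)&(h<34),'green':(h>45)&(h<90)}
for k,mm in m.items():
    mm=(mm&(S>130)&(V>50)).astype(np.uint8)
    n,l,st,ce=cv2.connectedComponentsWithStats(mm)
    for i in range(1,n):
        if st[i,4]<60: continue
        r=cv2.minAreaRect(np.argwhere(l==i)[:,::-1].astype(np.float32))
        u,v=r[0]
        print(k,st[i,4],"rect",np.round(r[0],1),np.round(r[1],1),round(r[2],1),[ (z,ray(c,u,v,z)[:2].round(4).tolist()) for z in ((.085,.010) if k!='green' else (0.04,.02))])
        if k=='green': print([ray(c,*p,.04)[:2].round(3).tolist() for p in cv2.boxPoints(r)])
K,R,t=P(c);print("cam",-R.T@t)
for x,y in((.449,.128),(.449,.002),(.462,-.118)):
  print(proj(c,(x,y,.085)).round(1))
for n in("lane","carton"):
    g=ctrl.outline_of(n,"top")[0]["region"]; r=cv2.minAreaRect(np.argwhere(g)[:,::-1].astype(np.float32)); print(n,r)
```

```text
red 671 rect [261.5 154. ] [28. 29.] 90.0 [(0.085, [0.5909, -0.0212]), (0.01, [0.6098, -0.02])]
red 292 rect [249. 217.] [18. 18.] 90.0 [(0.085, [0.4494, 0.0029]), (0.01, [0.4568, 0.0061])]
blue 645 rect [204.  153.5] [27. 28.] 90.0 [(0.085, [0.5897, 0.1075]), (0.01, [0.6085, 0.1192])]
blue 285 rect [191. 216.] [18. 18.] 90.0 [(0.085, [0.4488, 0.1299]), (0.01, [0.4561, 0.1434])]
blue 158 rect [216.5 248.5] [13. 13.] 90.0 [(0.085, [0.3796, 0.0712]), (0.01, [0.3814, 0.08])]
blue 157 rect [176.5 252.5] [13. 13.] 90.0 [(0.085, [0.369, 0.1575]), (0.01, [0.3699, 0.1733])]
yellow 682 rect [319.5 149.5] [27. 29.] 90.0 [(0.085, [0.6035, -0.1501]), (0.01, [0.6235, -0.1593])]
yellow 306 rect [304.5 214.5] [18.6 19.1] 56.3 [(0.085, [0.4575, -0.1177]), (0.01, [0.4656, -0.1243])]
green 155 rect [132.  67.] [ 8. 20.] 74.7 [(0.04, [0.8144, 0.3]), (0.02, [0.8238, 0.307])]
[[0.817, 0.327], [0.831, 0.28], [0.812, 0.274], [0.797, 0.32]]
green 150 rect [135.3 194. ] [ 1.8 97. ] 7.9 [(0.04, [0.5015, 0.2704]), (0.02, [0.5044, 0.2767])]
[[0.391, 0.28], [0.617, 0.265], [0.616, 0.26], [0.39, 0.276]]
green 254 rect [411.5 223.5] [27. 19.] 90.0 [(0.04, [0.4472, -0.3629]), (0.02, [0.449, -0.3696])]
[[0.477, -0.342], [0.478, -0.385], [0.417, -0.383], [0.416, -0.341]]
cam [ 0.35797786 -0.03654555  1.00847788]
[191.9 215.9]
[249.4 217.2]
[304.6 212.4]
lane ((127.15650177001953, 192.50665283203125), (45.322303771972656, 103.21125030517578), 11.888657569885254)
carton ((409.5, 224.0), (30.0, 25.0), 90.0)
```

View pics/crop1.png

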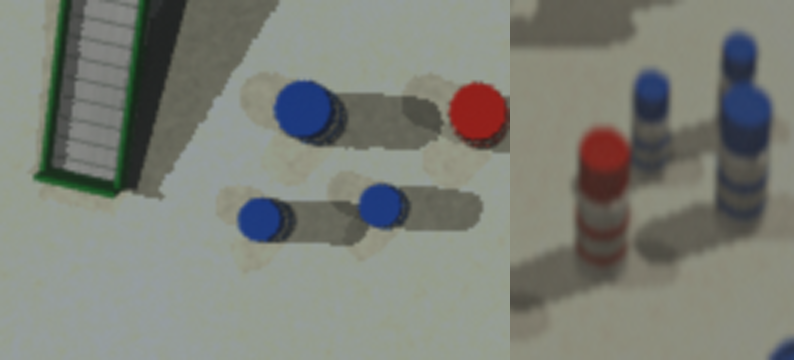

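The crop confirms it: the blue cap at crop (305,110), top (192,217), is about 42 mm across, against about 30 mm for the other two. I'll rotate to yaw π, which makes tool x = −X, tool y = +Y and tool z = −Z, and head for the red bottle.

Call:
carry_out --commands '[[0, [0, 0, 0], [0, 0, -0.1735]], [0, [0, 0, 0], [0, 0, -0.1735]], [0, [-24, -47, 0], [0, 0, 0]], [0, [-24, -47, 0], [0, 0, 0]], [0, [-24, -47, 0], [0, 0, 0]], [0, [-24, -47, 0], [0, 0, 0]], [0, [-24, -47, 0], [0, 0, 0]], [0, [-24, -47, 0], [0, 0, 0]], [0, [-24, -47, 0], [0, 0, 0]], [0, [-24, -47, 0], [0, 0, 0]]]' --squeeze 15

```text
time_s: 2.55
ee_pos: [0.3796, 0.1397, 0.2057]
eef_rot: [3.141, 0.001, -3.141]
force: [0.9, 0.2, 0.5]
grip_width: 0.0939
grip_force: 0.0
```

Call:
carry_out --commands '[[0, [-23, -46, 0], [0, 0, 0]], [0, [-23, -46, 0], [0, 0, 0]], [0, [-24, -46, 0], [0, 0, 0]], [0, [0, 0, 45], [0, 0, 0]], [0, [0, 0, 45], [0, 0, 0]], [0, [0, 0, 45], [0, 0, 0]], [0, [0, 0, 30], [0, 0, 0]], [0, [0, 0, 14], [0, 0, 0]], [0.3, [0, 0, 0], [0, 0, 0]], [0.4, [0, 0, 0], [0, 0, 0]]]'

```text
time_s: 3.8
ee_pos: [0.4498, 0.0033, 0.0276]
eef_rot: [-3.141, 0.002, -3.141]
force: [-0.1, 0.3, 0.4]
grip_width: 0.0775
grip_force: 0.0
```

Call:
carry_out --commands '[[0.5, [0, 0, 0], [0, 0, 0]], [0.6, [0, 0, 0], [0, 0, 0]], [0.7, [0, 0, 0], [0, 0, 0]], [0.7, [0, 0, 0], [0, 0, 0]]]'

```text
time_s: 4.3
ee_pos: [0.4491, 0.0033, 0.0266]
eef_rot: [-3.142, 0.0, -3.141]
force: [-0.6, -0.0, 3.6]
grip_width: 0.0435
grip_force: 15.0
```

Call:
carry_out --commands '[[0.7, [0, 0, -20], [0, 0, 0]], [0.7, [0, 0, -40], [0, 0, 0]], [0.7, [-30, 4, 0], [0, 0, 0]], [0.7, [-44, 7, 0], [0, 0, 0]], [0.7, [-44, 7, 0], [0, 0, 0]], [0.7, [-30, 4, 0], [0, 0, 0]], [0.7, [-14, 2, 0], [0, 0, 0]], [0.7, [0, -48, 0], [0, 0, 0]], [0.7, [0, 0, 0], [0, 0, 0]]]'

```text
time_s: 5.42
ee_pos: [0.6108, -0.0229, 0.0859]
eef_rot: [-3.141, -0.001, 3.139]
force: [-1.3, 0.2, -0.3]
grip_width: 0.0436
grip_force: 15.0
```

Call:
carry_out --commands '[[0.7, [0, 0, 30], [0, 0, 0]], [0.7, [0, 0, 16], [0, 0, 0]], [0.7, [0, 0, 6], [0, 0, 0]], [0.7, [0, 0, 2], [0, 0, 0]], [0.7, [0, 0, 1], [0, 0, 0]], [0.7, [0, 0, 0], [0, 0, 0]], [0.7, [0, 0, 0], [0, 0, 0]]]'

```text
time_s: 6.3
ee_pos: [0.6112, -0.0207, 0.0318]
eef_rot: [-3.142, 0.0, -3.141]
force: [0.0, 0.3, -2.1]
grip_width: 0.0439
grip_force: 15.0
```

Call:
carry_out --commands '[[0.7, [0, 0, 0.8], [0, 0, 0]], [0.7, [0, 0, 0], [0, 0, 0]], [0.7, [0, 0, 0], [0, 0, 0]]]'

```text
time_s: 6.68
ee_pos: [0.6111, -0.0207, 0.0307]
eef_rot: [-3.142, 0.0, -3.141]
force: [0.6, -0.4, -0.3]
grip_width: 0.0437
grip_force: 15.0
```

Call:
carry_out --commands '[[0.7, [0, 0, 0.5], [0, 0, 0]], [0.7, [0, 0, 0], [0, 0, 0]], [0.5, [0, 0, 0], [0, 0, 0]], [0.4, [0, 0, 0], [0, 0, 0]], [0.2, [0, 0, 0], [0, 0, 0]], [0, [0, 0, 0], [0, 0, 0]], [0, [0, 0, 0], [0, 0, 0]], [0, [0, 0, 0], [0, 0, 0]]]'

```text
time_s: 7.68
ee_pos: [0.611, -0.0207, 0.0301]
eef_rot: [-3.142, -0.0, -3.141]
force: [-0.4, -0.8, 0.5]
grip_width: 0.092
grip_force: 0.0
```

Call:
carry_out --commands '[[0, [0, 0, -20], [0, 0, 0]], [0, [0, 0, -50], [0, 0, 0]], [0, [0, 0, -60], [0, 0, 0]], [0, [40, 38, 0], [0, 0, 0]], [0, [40, 38, 0], [0, 0, 0]], [0, [40, 38, 0], [0, 0, 0]], [0, [42, 36, 0], [0, 0, 0]], [0, [0, 0, 50], [0, 0, 0]], [0, [0, 0, 50], [0, 0, 0]], [0, [0, 0, 0], [0, 0, 0]]]'

```text
time_s: 8.93
ee_pos: [0.4477, 0.1291, 0.0591]
eef_rot: [-3.141, -0.004, -3.141]
force: [-0.8, -0.4, 0.6]
grip_width: 0.094
grip_force: 0.0
```

Call:
carry_out --commands '[[0, [0, 0, 25], [0, 0, 0]], [0, [0, 0, 8], [0, 0, 0]], [0.3, [0, 0, 0], [0, 0, 0]], [0.4, [0, 0, 0], [0, 0, 0]], [0.5, [0, 0, 0], [0, 0, 0]], [0.6, [0, 0, 0], [0, 0, 0]], [0.7, [0, 0, 0], [0, 0, 0]], [0.7, [0, 0, 0], [0, 0, 0]], [0.7, [0, 0, 0], [0, 0, 0]]]'

```text
time_s: 10.05
ee_pos: [0.4491, 0.1293, 0.0272]
eef_rot: [3.142, 0.0, -3.141]
force: [-0.6, 0.4, 2.2]
grip_width: 0.0435
grip_force: 15.0
```

Call:
carry_out --commands '[[0.7, [0, 0, -20], [0, 0, 0]], [0.7, [0, 0, -40], [0, 0, 0]], [0.7, [-30, -2, 0], [0, 0, 0]], [0.7, [-44, -3, 0], [0, 0, 0]], [0.7, [-44, -3, 0], [0, 0, 0]], [0.7, [-30, -2, 0], [0, 0, 0]], [0.7, [-13, -1, 0], [0, 0, 0]], [0.7, [0, 0, 30], [0, 0, 0]], [0.7, [0, 0, 16], [0, 0, 0]], [0.7, [0, 0, 6], [0, 0, 0]]]'

```text
time_s: 11.3
ee_pos: [0.6094, 0.1183, 0.0341]
eef_rot: [-3.141, -0.002, -3.141]
force: [-0.2, -0.4, -1.7]
grip_width: 0.044
grip_force: 15.0
```

Call:
carry_out --commands '[[0.7, [0, 0, 2], [0, 0, 0]], [0.7, [0, 0, 1], [0, 0, 0]], [0.7, [0, 0, 0.8], [0, 0, 0]], [0.7, [0, 0, 0], [0, 0, 0]], [0.7, [0, 0, 0], [0, 0, 0]]]'

```text
time_s: 11.92
ee_pos: [0.6101, 0.1184, 0.0315]
eef_rot: [3.142, 0.0, -3.141]
force: [-0.7, -0.1, -0.2]
grip_width: 0.0437
grip_force: 15.0
```

Call:
carry_out --commands '[[0.7, [0, 0, 0.5], [0, 0, 0]], [0.7, [0, 0, 0], [0, 0, 0]], [0.5, [0, 0, 0], [0, 0, 0]], [0.4, [0, 0, 0], [0, 0, 0]], [0.2, [0, 0, 0], [0, 0, 0]], [0, [0, 0, 0], [0, 0, 0]], [0, [0, 0, 0], [0, 0, 0]], [0, [0, 0, -20], [0, 0, 0]], [0, [0, 0, -50], [0, 0, 0]], [0, [0, 0, -60], [0, 0, 0]]]'

```text
time_s: 13.18
ee_pos: [0.6096, 0.1183, 0.1632]
eef_rot: [-3.142, -0.001, -3.141]
force: [0.1, -0.2, 0.2]
grip_width: 0.0938
grip_force: 0.0
```

Call:
carry_out --commands '[[0, [30, -47, 0], [0, 0, 0]], [0, [30, -47, 0], [0, 0, 0]], [0, [30, -47, 0], [0, 0, 0]], [0, [30, -47, 0], [0, 0, 0]], [0, [31, -48, 0], [0, 0, 0]], [0, [0, 0, 0], [0, 0, 0]], [0, [0, 0, 50], [0, 0, 0]], [0, [0, 0, 40], [0, 0, 0]], [0, [0, 0, 0], [0, 0, 0]]]'

```text
time_s: 14.3
ee_pos: [0.4585, -0.1167, 0.0698]
eef_rot: [3.14, -0.003, -3.141]
force: [0.4, -0.1, 0.8]
grip_width: 0.094
grip_force: 0.0
```

Call:
carry_out --commands '[[0, [0, -1, 30], [0, 0, 0]], [0, [0, 0, 13], [0, 0, 0]], [0.3, [0, 0, 0], [0, 0, 0]], [0.4, [0, 0, 0], [0, 0, 0]], [0.5, [0, 0, 0], [0, 0, 0]], [0.6, [0, 0, 0], [0, 0, 0]], [0.7, [0, 0, 0], [0, 0, 0]], [0.7, [0, 0, 0], [0, 0, 0]], [0.7, [0, 0, 0], [0, 0, 0]]]'

```text
time_s: 15.42
ee_pos: [0.4591, -0.1187, 0.028]
eef_rot: [-3.142, 0.0, -3.141]
force: [0.3, 0.5, 2.5]
grip_width: 0.0437
grip_force: 15.0
```

Call:
carry_out --commands '[[0.7, [0, 0, -20], [0, 0, 0]], [0.7, [0, 0, -40], [0, 0, 0]], [0.7, [-30, -8, 0], [0, 0, 0]], [0.7, [-44, -11, 0], [0, 0, 0]], [0.7, [-44, -11, 0], [0, 0, 0]], [0.7, [-32, -7, 0], [0, 0, 0]], [0.7, [-16, -3, 0], [0, 0, 0]], [0.7, [0, 0, 30], [0, 0, 0]], [0.7, [0, 0, 16], [0, 0, 0]], [0.7, [0, 0, 6], [0, 0, 0]]]'

```text
time_s: 16.68
ee_pos: [0.6245, -0.1585, 0.0348]
eef_rot: [3.141, -0.002, -3.141]
force: [-0.6, -0.4, -1.3]
grip_width: 0.043
grip_force: 15.0
```

Call:
carry_out --commands '[[0.7, [0, 0, 2], [0, 0, 0]], [0.7, [0, 0, 1], [0, 0, 0]], [0.7, [0, 0, 0.8], [0, 0, 0]], [0.7, [0, 0, 0], [0, 0, 0]], [0.7, [0, 0, 0], [0, 0, 0]]]'

```text
time_s: 17.3
ee_pos: [0.6252, -0.1587, 0.0322]
eef_rot: [-3.142, 0.0, -3.141]
force: [-0.4, 0.3, -0.8]
grip_width: 0.0437
grip_force: 15.0
```

Call:
carry_out --commands '[[0.7, [0, 0, 0.5], [0, 0, 0]], [0.7, [0, 0, 0], [0, 0, 0]], [0.5, [0, 0, 0], [0, 0, 0]], [0.4, [0, 0, 0], [0, 0, 0]], [0.2, [0, 0, 0], [0, 0, 0]], [0, [0, 0, 0], [0, 0, 0]], [0, [0, 0, 0], [0, 0, 0]], [0, [0, 0, -20], [0, 0, 0]], [0, [0, 0, -50], [0, 0, 0]], [0, [0, 0, -60], [0, 0, 0]]]'

```text
time_s: 18.55
ee_pos: [0.6247, -0.1585, 0.1639]
eef_rot: [3.141, -0.001, -3.141]
force: [0.5, 0.1, 0.0]
grip_width: 0.0938
grip_force: 0.0
```

Call:
carry_out --commands '[[0, [35, -41, -10], [0, 0, 0]], [0, [35, -41, -10], [0, 0, 0]], [0, [35, -41, -10], [0, 0, 0]], [0, [35, -41, -10], [0, 0, 0]], [0, [37, -41, 0], [0, 0, 0]], [0, [0, 0, 0], [0, 0, 0]], [0, [0, 0, 0], [0, 0, 0]], [0, [0, 0, 0], [0, 0, 0]]]'

```text
time_s: 19.55
ee_pos: [0.4489, -0.3629, 0.202]
eef_rot: [-3.141, 0.0, -3.14]
force: [-0.2, 0.3, -0.5]
grip_width: 0.094
grip_force: 0.0
```

Run:
```python
from h import *
o=ctrl.get_obs();print(o["ee_pos"],o["qpos"])
w=ctrl.camera("wrist"); g=ctrl.outline_of("carton","wrist")
im=w["img"].copy()
c=ctrl.camera("top"); t=c["img"]
cv2.imwrite("pics/w1.png",np.hstack([im,cv2.resize(t[120:264,90:198],(288,384),interpolation=2)]))
if g:
    r=cv2.minAreaRect(np.argwhere(g[0]["region"])[:,::-1].astype(np.float32)); print(g[0]["score"],r,[ray(w,*p,.04).round(4)[:2].tolist() for p in cv2.boxPoints(r)])
print([ (d["score"],d["at"]) for d in ctrl.place_of("carton","wrist")])
# white wall-floor of lane: green mask contours in top
```

```text
[ 0.44886132 -0.36286884  0.20195252] [-7.43343520e-01  3.63066180e-01  1.44551950e+00  7.87029400e-05
  1.33262323e+00 -2.31577197e+00]
0.95 ((256.0707092285156, 176.29827880859375), (43.278133392333984, 64.9465560913086), 3.3664603233337402) [[0.4773, -0.3913], [0.4098, -0.3863], [0.4122, -0.3431], [0.48, -0.3459]]
[(0.66, [0.4487, -0.3649, -0.005]), (0.25, [0.6075, -0.293, -0.0031])]
```

View pics/w1.png

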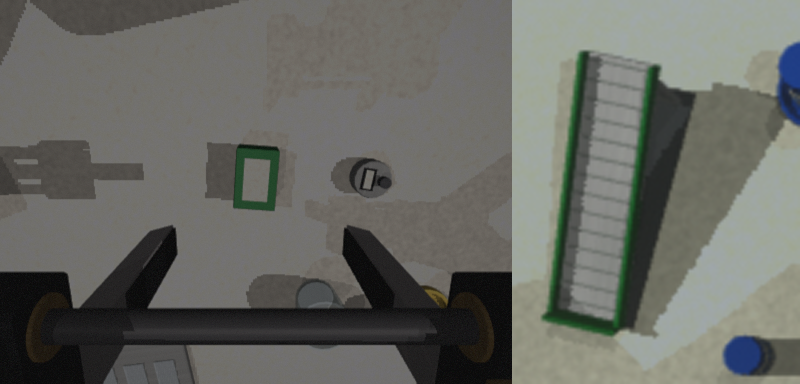

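```bash
cat > lane.py <<'E'
from h import *
from scipy.optimize import least_squares
from scipy.spatial import cKDTree
def model(p):
    x,y,a=p; L=np.linspace(-.107,.107,80); pts=[]
    for s in(-.030,.030): pts+=[(l,s,.057+.404*l+.013) for l in L]
    pts+=[(-.109,w,.014+.021) for w in np.linspace(-.032,.032,30)]
    q=np.array(pts); return np.c_[x+q[:,0]*np.cos(a)-q[:,1]*np.sin(a), y+q[:,0]*np.sin(a)+q[:,1]*np.cos(a), q[:,2]]
for cam in("top","scene"):
    c=ctrl.camera(cam); H=cv2.cvtColor(c["img"],cv2.COLOR_BGR2HSV).astype(int)
    g=(H[...,0]>45)&(H[...,0]<90)&(H[...,1]>110)&(H[...,2]>55)
    u,v=proj(c,(.503,.295,.05)); yy,xx=np.nonzero(g)
    k=(abs(xx-u)<35)&(abs(yy-v)<62); px=np.c_[xx,yy][k]; T=cKDTree(px)
    f=lambda p: np.r_[T.query([proj(c,m) for m in model(p)])[0], cKDTree([proj(c,m) for m in model(p)]).query(px)[0]]
    r=least_squares(f,[.503,.295,-.1],loss="soft_l1",diff_step=1e-3,x_scale=[.01,.01,.05]); print(cam,len(px),r.x.round(4),f(r.x).mean().round(2))
    im=cv2.resize(c["img"],None,fx=4,fy=4,interpolation=2)
    for m in model(r.x):
        a,b=proj(c,m)*4+2; cv2.circle(im,(int(a),int(b)),1,(0,0,255),-1)
    u,v=int(u*4),int(v*4); cv2.imwrite(f"pics/lane_{cam}.png",im[v-250:v+250,u-180:u+180])
cv2.imwrite("pics/lane.png",np.hstack([cv2.imread("pics/lane_top.png"),cv2.imread("pics/lane_scene.png")]))
E
python3 - <<'E'
exec(open('lane.py').read())
w=ctrl.camera("wrist"); H=cv2.cvtColor(w["img"],cv2.COLOR_BGR2HSV).astype(int)
for vt in(70,90,110):
    g=((H[...,0]>45)&(H[...,0]<90)&(H[...,1]>100)&(H[...,2]>vt)).astype(np.uint8); g[:,:200]=0; g[:,300:]=0; g[240:]=0
    r=cv2.minAreaRect(np.argwhere(g)[:,::-1].astype(np.float32)); print(vt,r,ray(w,*r[0],.04).round(4),[ray(w,*p,.04).round(4)[:2].tolist() for p in cv2.boxPoints(r)])
E
```

```text
top 368 [ 0.4992  0.2905 -0.1997] 0.51
scene 1 [ 0.4642  0.2457 -0.594 ] 12.09
70 ((256.39410400390625, 179.87646484375), (41.262718200683594, 58.44273376464844), 4.39870548248291) [ 0.447  -0.3668  0.04  ] [[0.4765, -0.3907], [0.4157, -0.3851], [0.4188, -0.3438], [0.4799, -0.3476]]
90 ((0.0, 0.0), (0.0, 0.0), 0.0) [ 0.2816 -0.5983  0.04  ] [[0.2816, -0.5983], [0.2816, -0.5983], [0.2816, -0.5983], [0.2816, -0.5983]]
110 ((0.0, 0.0), (0.0, 0.0), 0.0) [ 0.2816 -0.5983  0.04  ] [[0.2816, -0.5983], [0.2816, -0.5983], [0.2816, -0.5983], [0.2816, -0.5983]]
```

View pics/lane.png

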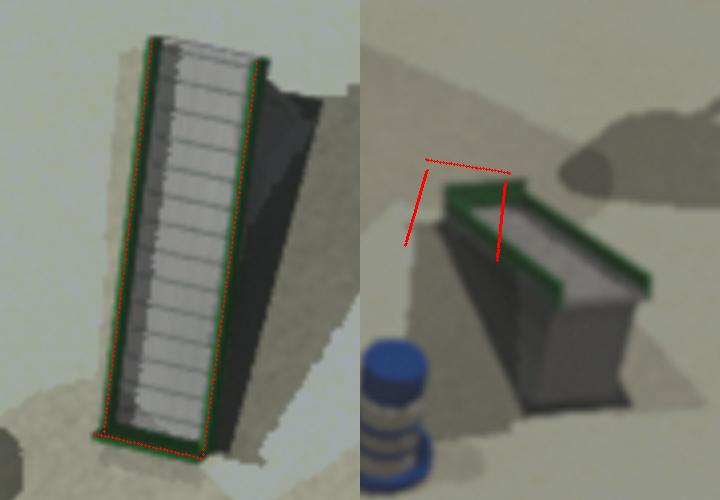

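The red overlay lies on the green lane edges in the top view: lane at (0.499, 0.2905), yaw −0.20. The scene fit failed because it found no green pixels. The carton is at (0.448, −0.366), yaw about −0.08. I'll grasp it high, so the fingertips clear the lane sides.

Call:
carry_out --commands '[[0, [1, -3, 40], [0, 0, 0]], [0, [0, 0, 50], [0, 0, 0.077]], [0, [0, 0, 50], [0, 0, 0]], [0, [0, 0, 35], [0, 0, 0]], [0, [0, 0, 12], [0, 0, 0]], [0.3, [0, 0, 0], [0, 0, 0]], [0.4, [0, 0, 0], [0, 0, 0]], [0.5, [0, 0, 0], [0, 0, 0]], [0.6, [0, 0, 0], [0, 0, 0]], [0.7, [0, 0, 0], [0, 0, 0]]]'

```text
time_s: 21.15
ee_pos: [0.4472, -0.3668, 0.0148]
eef_rot: [-3.141, 0.0, 3.065]
force: [-0.3, 0.9, -0.7]
grip_width: 0.0474
grip_force: 0.0
```

Call:
carry_out --commands '[[0.7, [0, 0, 0], [0, 0, 0]], [0.7, [0, 0, 0], [0, 0, 0]]]'

```text
time_s: 21.4
ee_pos: [0.4472, -0.3668, 0.0147]
eef_rot: [-3.141, 0.0, 3.065]
force: [-0.6, 1.7, 3.1]
grip_width: 0.0439
grip_force: 15.0
```

```bash
sed -i 's/1\]>110/1]>60/;s/2\]>55/2]>25/;s/\[.503,.295,-.1\]/[.499,.2905,-.2]/' lane.py; python3 lane.py
```

```text
top 877 [ 0.5004  0.2893 -0.1967] 0.96
scene 305 [ 0.5153  0.2842 -0.2055] 0.78
```

View pics/lane.png

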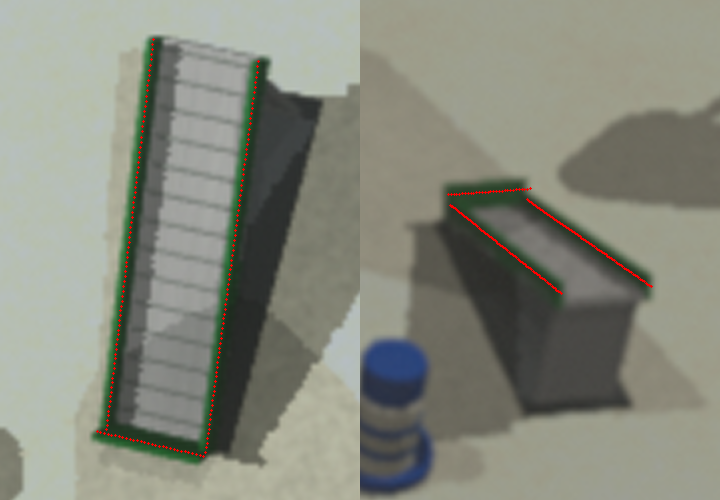

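Call:
carry_out --commands '[[0.7, [0, 0, -20], [0, 0, 0]], [0.7, [0, 0, -50], [0, 0, 0]], [0.7, [0, 0, -50], [0, 0, 0]], [0.7, [0, 0, -30], [0, 0, -0.077]], [0.7, [2, 30, 0], [0, 0, 0]], [0.7, [3, 45, 0], [0, 0, 0]], [0.7, [3, 50, 0], [0, 0, 0]], [0.7, [3, 50, 0], [0, 0, 0]], [0.7, [3, 50, 0], [0, 0, 0]], [0.7, [3, 50, 0], [0, 0, 0]]]'

```text
time_s: 22.75
ee_pos: [0.4297, -0.0902, 0.1645]
eef_rot: [-3.142, 0.0, 3.142]
force: [0.4, -1.2, -0.9]
grip_width: 0.0438
grip_force: 15.0
```

Call:
carry_out --commands '[[0.7, [3, 50, 0], [0, 0, 0]], [0.7, [3, 50, 0], [0, 0, 0]], [0.7, [3, 50, 0], [0, 0, 0]], [0.7, [3, 50, 0], [0, 0, 0]], [0.7, [3, 50, 0], [0, 0, 0]], [0.7, [3, 50, 0], [0, 0, 0]], [0.7, [3, 50, 0], [0, 0, 0]], [0.7, [3, 50, 0], [0, 0, 0]], [0.7, [0, 0, 0], [0, 0, 0.1]], [0.7, [0, 0, 0], [0, 0, 0.1]]]'

```text
time_s: 24.0
ee_pos: [0.4056, 0.3088, 0.1641]
eef_rot: [-3.141, -0.001, 2.94]
force: [-0.2, 0.1, -0.3]
grip_width: 0.0437
grip_force: 15.0
```

Call:
carry_out --commands '[[0.7, [0, 0, 0], [0, -0.128, 0]], [0.7, [0, 0, 0], [0, -0.128, 0]], [0.7, [0, 0, 0], [0, -0.128, 0]], [0.7, [0, 0, 0], [0, 0, 0]], [0.7, [0, 0, 0], [0, 0, 0]]]'

```text
time_s: 24.62
ee_pos: [0.4062, 0.3084, 0.1647]
eef_rot: [3.141, 0.382, 2.942]
force: [0.4, 0.5, -0.3]
grip_width: 0.0439
grip_force: 15.0
```

```bash
cat > tgt.py <<'E'
from h import *
from scipy.spatial.transform import Rotation as Ro
o=ctrl.get_obs(); R=Ro.from_euler("xyz",o["eef_rot"]).as_matrix(); p=np.array(o["ee_pos"])
L=np.array([.499,.2905]); a=-.2; s=np.arctan(.404)
ex=np.array([np.cos(a)*np.cos(s),np.sin(a)*np.cos(s),np.sin(s)]); ey=np.array([-np.sin(a),np.cos(a),0]); n=np.cross(ex,ey)
lx=-.067; og=np.array([L[0]+lx*np.cos(a),L[1]+lx*np.sin(a),.057+.404*lx])
t=og+.0147*n
print("pos",p.round(4),"width",o["grip_width"],"q",np.array(o["qpos"]).round(2))
print("axes err",(R.T@-ex).round(3),(R.T@ey).round(3))
print("to target, tool mm",(R.T@(t-p)*1000).round(1))
E
python3 tgt.py
python3 - <<'E'
from h import *
cv2.imwrite("pics/w2.png",np.hstack([ctrl.camera("wrist")["img"],cv2.resize(ctrl.camera("scene")["img"][90:234,280:388],(288,384))]))
E
```

```text
pos [0.4062 0.3084 0.1647] width 0.04391801016983812 q [ 0.74  0.14  1.86 -0.38  0.94 -0.44]
axes err [1.    0.    0.002] [-0.  1.  0.]
to target, tool mm [ 24.7   0.9 120.6]
```

View pics/w2.png

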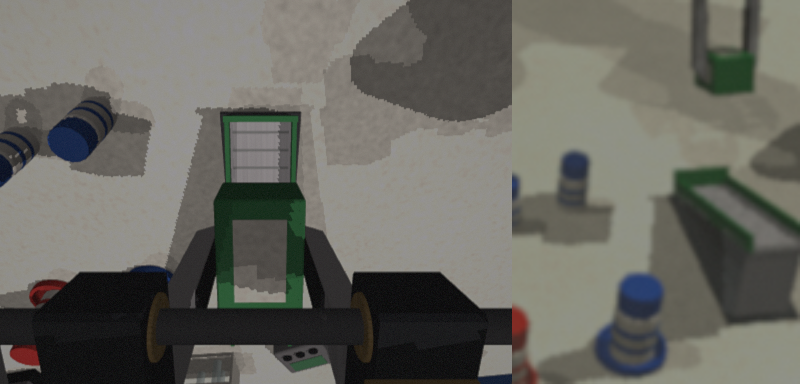

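The wrist view shows the carton (columns 215–305) in line with the lane (221–301), and the blue bottle stands in its dish. I'll lower the carton along the lane normal.

Call:
carry_out --commands '[[0.7, [24, 1, 0], [0, 0, 0]], [0.7, [0, 0, 40], [0, 0, 0]], [0.7, [0, 0, 40], [0, 0, 0]], [0.7, [0, 0, 20], [0, 0, 0]], [0.7, [0, 0, 10], [0, 0, 0]], [0.7, [0, 0, 5], [0, 0, 0]], [0.7, [0, 0, 2], [0, 0, 0]], [0.7, [0, 0, 0], [0, 0, 0]], [0.7, [0, 0, 0], [0, 0, 0]]]'

```text
time_s: 25.85
ee_pos: [0.4274, 0.3052, 0.0476]
eef_rot: [3.141, 0.384, 2.942]
force: [-0.9, -0.0, -1.2]
grip_width: 0.0438
grip_force: 15.0
```

```bash
python3 tgt.py
python3 - <<'E'
from h import *
print(ctrl.get_obs()["force"])
cv2.imwrite("pics/w3.png",np.hstack([ctrl.camera("wrist")["img"],cv2.resize(ctrl.camera("scene")["img"][130:226,330:402],(288,384))]))
E
```

```text
pos [0.4274 0.3052 0.0476] width 0.043801238539670204 q [ 0.7   0.35  1.92 -0.49  0.68 -0.32]
axes err [ 1.     0.    -0.001] [-0.     1.     0.001]
to target, tool mm [ 1.  -0.2  4. ]
[-0.90545481 -0.01532331 -1.18043838]
```

View pics/w3.png

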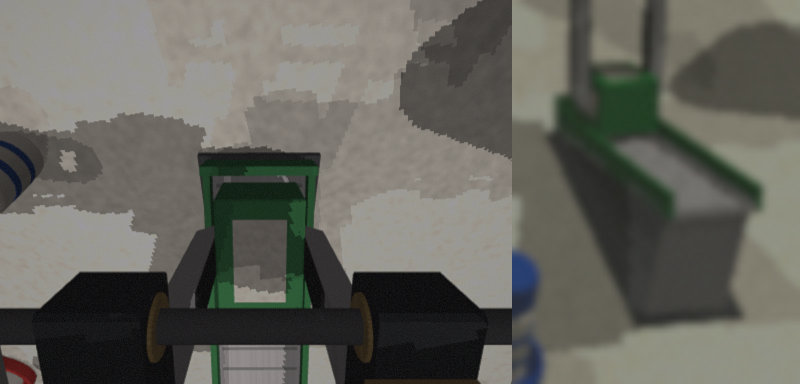

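The carton sits between the sides with a small gap to the stop (row ~178), about 4 mm above the floor. I'll lower it gently.

Call:
carry_out --commands '[[0.7, [0, 0, 2], [0, 0, 0]], [0.7, [0, 0, 1], [0, 0, 0]], [0.7, [0, 0, 0], [0, 0, 0]], [0.7, [0, 0, 0], [0, 0, 0]]]'

```text
time_s: 26.45
ee_pos: [0.4284, 0.3047, 0.0443]
eef_rot: [-3.142, 0.384, 2.942]
force: [0.2, 1.1, -1.3]
grip_width: 0.0433
grip_force: 15.0
```

Call:
carry_out --commands '[[0.7, [0, 0, 0.7], [0, 0, 0]], [0.7, [0, 0, 0], [0, 0, 0]], [0.7, [0, 0, 0], [0, 0, 0]]]'

```text
time_s: 26.82
ee_pos: [0.4287, 0.3047, 0.0437]
eef_rot: [-3.142, 0.384, 2.942]
force: [-0.2, 0.0, -0.1]
grip_width: 0.0438
grip_force: 15.0
```

Call:
carry_out --commands '[[0.7, [3, 0, 0], [0, 0, 0]], [0.7, [3, 0, 0.3], [0, 0, 0]], [0.7, [0, 0, 0], [0, 0, 0]], [0.45, [0, 0, 0], [0, 0, 0]], [0.4, [0, 0, 0], [0, 0, 0]], [0.3, [0, 0, 0], [0, 0, 0]], [0.3, [0, 0, 0], [0, 0, 0]], [0.2, [0, 0, 0], [0, 0, 0]]]'

```text
time_s: 27.82
ee_pos: [0.4234, 0.3058, 0.0411]
eef_rot: [3.142, 0.384, 2.942]
force: [-0.2, 0.4, 0.6]
grip_width: 0.0727
grip_force: 0.0
```

Call:
carry_out --commands '[[0.1, [0, 0, -10], [0, 0, 0]], [0.1, [0, 0, -20], [0, 0, 0]], [0.1, [0, 0, -40], [0, 0, 0]], [0.1, [0, 0, -40], [0, 0, 0]], [0.1, [0, 0, -40], [0, 0, 0]], [0.1, [0, 0, 0], [0, 0, 0]], [0.1, [0, 0, 0], [0, 0, 0]]]'

```text
time_s: 28.7
ee_pos: [0.3681, 0.3168, 0.1799]
eef_rot: [-3.141, 0.384, 2.942]
force: [-0.4, -0.4, 0.3]
grip_width: 0.0844
grip_force: 0.0
```

Run:
```python
from h import *
c=ctrl.camera("scene"); t=ctrl.camera("top"); w=ctrl.camera("wrist")
cv2.imwrite("pics/e.png",np.vstack([cv2.resize(c["img"][130:280,120:420],(800,400)),np.hstack([cv2.resize(t["img"][120:270,90:450],(480,200)),cv2.resize(w["img"][60:260,100:420],(320,200))])]))
for n in("bottle_red","bottle_blue","bottle_yellow","carton","beaker","counter"):
  print(n,[(k,round(d["score"],2),np.round(d["at"],3).tolist()) for k in("top","scene","wrist") for d in ctrl.place_of(n,k)[:1]])
l=-.077;print("expect carton",.499+l*.98,.2905+l*-.1987,.026)
```

```text
bottle_red [('top', 0.65, [0.607, -0.019, 0.005]), ('scene', 0.89, [0.611, -0.019, 0.005])]
bottle_blue [('top', 0.9, [0.609, 0.121, 0.006]), ('scene', 0.73, [0.61, 0.118, 0.004]), ('wrist', 0.86, [0.612, 0.117, 0.004])]
bottle_yellow [('top', 0.84, [0.625, -0.157, 0.002]), ('scene', 0.98, [0.626, -0.161, 0.0])]
carton [('top', 0.98, [0.43, 0.305, 0.024]), ('scene', 0.86, [0.431, 0.306, 0.024]), ('wrist', 0.83, [0.432, 0.305, 0.023])]
beaker [('top', 0.77, [0.605, -0.292, -0.001]), ('scene', 0.97, [0.61, -0.292, 0.001])]
counter [('top', 0.82, [0.45, -0.244, 0.002]), ('scene', 0.72, [0.5, 0.291, 0.003]), ('wrist', 0.5, [0.608, 0.115, -0.004])]
expect carton 0.42354 0.30579989999999996 0.026
```

View pics/e.png

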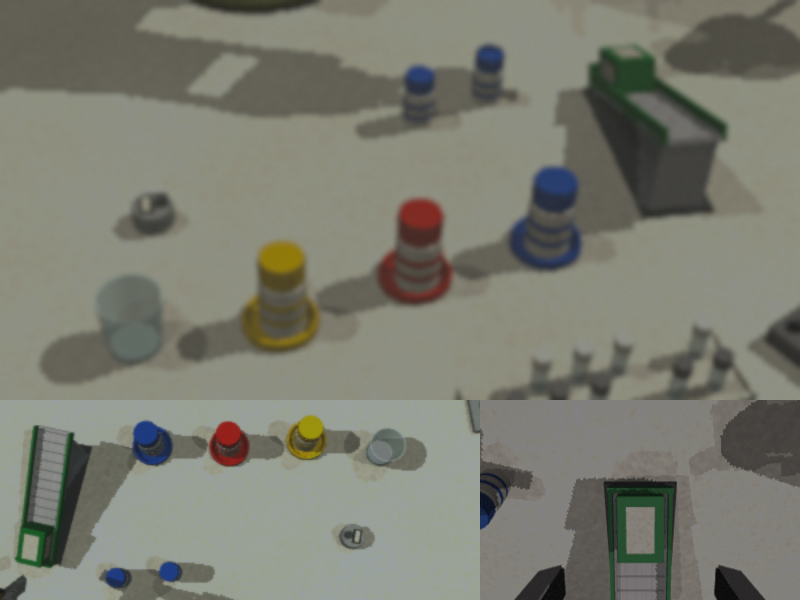

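All three bottles stand in their dishes, and the beaker and counter are unmoved. I'll check that the carton really touches the stop by projecting its model.

Run:
```python
from h import *
a=-.2; s=np.arctan(.404)
ex=np.array([np.cos(a)*np.cos(s),np.sin(a)*np.cos(s),np.sin(s)]); ey=np.array([-np.sin(a),np.cos(a),0]); n=np.cross(ex,ey)
def box(lx): 
    og=np.array([.499+lx*np.cos(a),.2905+lx*np.sin(a),.057+.404*lx]); return [og+i*.032*ex+j*.022*ey+.04*n for i,j in((-1,-1),(-1,1),(1,1),(1,-1))]
out=[]
for cam,f in(("wrist",3),("top",10)):
    c=ctrl.camera(cam); im=cv2.resize(c["img"],None,fx=f,fy=f,interpolation=2)
    for lx,col in((-.077,(0,0,255)),(-.067,(255,0,0))):
        cv2.polylines(im,[np.int32([proj(c,p)*f+f/2 for p in box(lx)])],True,col,1)
    # stop inner-top line
    st=[np.array([.499-.107*np.cos(a)-y*np.sin(a),.2905-.107*np.sin(a)+y*np.cos(a),.035]) for y in(-.03,.03)]
    cv2.polylines(im,[np.int32([proj(c,p)*f+f/2 for p in st])],False,(0,255,255),1)
    u,v=np.int32(proj(c,box(-.072)[0]*.5+box(-.072)[2]*.5)*f); print(cam,u,v); out.append(cv2.resize(im[max(v-200,0):v+200,u-190:u+190],(380,400)))
cv2.imwrite("pics/f.png",np.hstack(out))
```

```text
wrist 779 567
top 1125 2307
```

View pics/f.png

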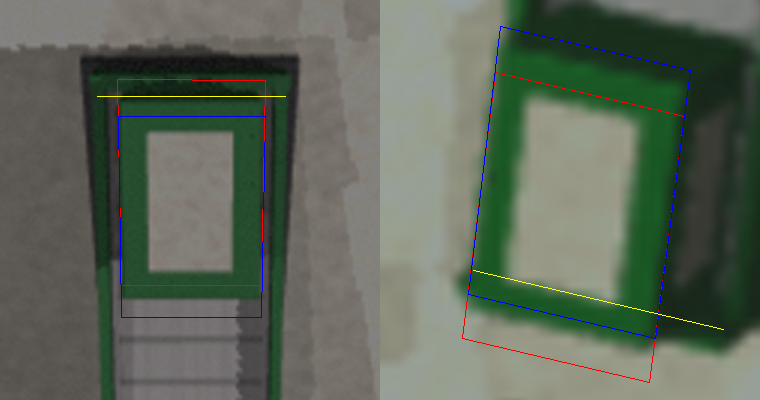

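The carton sits about 5 mm from the predicted place. My lane fit assumed an upright stop and sides, though, and the networks put the lane at 0.503. I'll refit on the first picture with sides square to the slope.

Run:
```python
from h import *
from scipy.optimize import least_squares
from scipy.spatial import cKDTree
c=ctrl.camera("top"); s=np.arctan(.404); nx,nz=-np.sin(s),np.cos(s)
def model(p):
    x,y,a=p; pts=[]
    for w in(-.030,.030): pts+=[(l+.012*nx,w,.057+.404*l+.012*nz) for l in np.linspace(-.107,.107,80)]
    pts+=[(-.109+.021*nx,w,.013+.021*nz) for w in np.linspace(-.032,.032,30)]
    q=np.array(pts); return np.c_[x+q[:,0]*np.cos(a)-q[:,1]*np.sin(a), y+q[:,0]*np.sin(a)+q[:,1]*np.cos(a), q[:,2]]
H=cv2.cvtColor(cv2.imread("pics/top0.png"),cv2.COLOR_BGR2HSV).astype(int)
g=(H[...,0]>45)&(H[...,0]<90)&(H[...,1]>110)&(H[...,2]>55)
u,v=proj(c,(.503,.295,.05)); yy,xx=np.nonzero(g); k=(abs(xx-u)<35)&(abs(yy-v)<62); px=np.c_[xx,yy][k]; T=cKDTree(px)
def f(p): m=np.array([proj(c,q) for q in model(p)]); return np.r_[T.query(m)[0],cKDTree(m).query(px)[0]]
r=least_squares(f,[.503,.295,-.2],loss="soft_l1",diff_step=1e-3,x_scale=[.01,.01,.05]);L=r.x
print(L.round(4),f(L).mean().round(3),"carton at stop:",L[0]-.077*np.cos(L[2]),L[1]-.077*np.sin(L[2]))
```

```text
[ 0.5061  0.2903 -0.199 ] 0.491 carton at stop: 0.43064136986615587 0.30552275212085855
```

With that geometry the at-stop place is (0.4306, 0.3055). All three cameras put the carton at (0.430–0.432, 0.305), so it rests on the stop.

```bash
python3 -c "
from station import ctrl
print(ctrl.hand_in())"
```

```text
the job is handed in; nothing more can be done
None
```

I've handed the job in after about 29 s of the 99 s: the red, blue (largest) and yellow bottles stand in their own dishes, the carton rests lengthwise against the lane's stop, and the beaker and counter weren't touched. The hand-in gave no verdict.

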